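# Switch off the last heater over the splash guard with the hook rod

## Task

One of the three heater switches behind the steel splash guard is still on: its lever leans away from you, the other two lean towards you. Take the bent rod from its forked rest, reach over the guard, hook the rod's end behind that lever and draw it towards you until it is fully home, and seat it there by holding about 10 N on its stop for half a second, never over 13 N; then lay the rod back in both forks, hook hanging down. Work the switch only with the rod, do not knock the guard, and leave the other two switches and the glassware alone.

Things in the scene. Friction and masses are not known exactly. Their poses are not given: they have to be found in the camera images.
- rod: bent rod (switch hook), about 180 g: black handle 80 long (x), 22 wide (y), 36 high (z), centred on the origin, collar 42 across at its front. A grey 10 mm round bar runs through it along x from -95 to +65, there bent up to z = 65, forward along x to 195, and down to z = -15: an arch 130 long, 80 deep on its hook side. x towards the hook, z up. Grip the handle across y; centre of mass 28 ahead of it
- rod_tip (a point): rounded lower end of the rod's hook, at (195, 0, -15) mm in the rod's frame
- rest: the rod's rest, fixed: base plate 250 by 70 by 10 and two posts, at x = -65 and +130, each with an open V fork across y (38 wide, 19 deep, 90 degrees, 6 mm wire; fork tops 81 and 146 above the bench). The rod's tail lies in the low fork, the level top of its arch in the high one, the handle free between. Origin on the bench, under the handle's middle; x towards the hook, z up
- rest_seat (a point): where the rod's origin lies when it is in the rest, 70 above the rest's origin; it may lie up to about 15 off along x
- unit: heater supply unit, fixed: grey box 100 (x) by 260 (y) by 60 high centred on the origin (on the bench), three switches side by side on it, 68 apart along y; steel splash guard: upright sheet 4 thick, 300 wide, 165 high at x = -65, with a 14 mm lip at its top folded to the box; side sheets 100 high at y = +-148, x -67 to +33. x points away from the operator, squarely off the guard; z up
- guard_top (a point): middle of the splash guard's top edge, 165 above the bench
- switch1: the switch that is on at the start: grey module 72 (x) by 46 (y) by 24 high on the supply box, its top 84 above the bench. Origin: centre of its underside, 60 above the bench; axes as the supply unit. Its lever turns about y on a pivot 16 above this origin and comes out of the top
- lever1 (a joint): switch1's lever, rad: flat 8 mm stem with a round black T-grip, 18 across, 26 long (y), its axis 55 from the pivot. 0 = off, on its hard stop, leaning 0.3 rad to the operator (-x); 0.3 upright; 0.6 = on, leaning 0.3 away. Stiff friction all the way (0.16 Nm: 3 N at the T-grip), no spring, stays where left. Home, seat its contacts by holding the rod on it with 8 to 13 N for half a second; over 13 N strains it
- lever1_tip (a point): middle of lever1's T-grip, 55 from its pivot; 131 above the bench when upright, 128 at either end of its travel. A hook hanging 10 to 15 below this height bears on the round grip alone
- switch2: a second, equal switch, already off: grey module 72 (x) by 46 (y) by 24 high on the supply box, its top 84 above the bench. Origin: centre of its underside, 60 above the bench; axes as the supply unit. Its lever turns about y on a pivot 16 above this origin and comes out of the top
- lever2 (a joint): lever of switch2, as lever1; starts off at 0 (rad)
- lever2_tip (a point): middle of the T-grip of lever2
- switch3: a third, equal switch, already off: grey module 72 (x) by 46 (y) by 24 high on the supply box, its top 84 above the bench. Origin: centre of its underside, 60 above the bench; axes as the supply unit. Its lever turns about y on a pivot 16 above this origin and comes out of the top
- lever3 (a joint): lever of switch3, as lever1; starts off at 0 (rad)
- lever3_tip (a point): middle of the T-grip of lever3
- amber_bottle: amber reagent bottle, 72 across, 170 high, on the bench; origin under its centre
- wash_bottle: white wash bottle, 68 across, 160 high; origin under its centre
- jar1: small glass jar, 42 across, 55 high; origin under its centre
- jar2: small glass jar, 42 across, 55 high; origin under its centre
- beaker: glass beaker, 68 across, 85 high; origin under its centre
- flask: conical flask, 80 across, 120 high; origin under its centre

How it is judged:
On the way, in this order (a step that is already met when the one before it is completed fails the run):
1. the rod is lifted out of its rest (z of rod in the frame of rest above 0.1 m), for 0.1 s.
2. the rod's end is over the guard, on the switches' side of it (x of rod_tip in the frame of unit above -0.05 m and horizontal distance between rod_tip and unit below 0.18 m), for 0.1 s.
3. the lever that was on is drawn home and the rod seats it on its stop with a pull of 8 to 13 N (value of joint lever1 below 0.035 rad and contact force between rod and switch1 above 8 N), for 0.4 s.
At the end, for the whole second after the job is handed in: lever1 is home on its stop (below 0.035 rad, 2 mm at its end), lever2 and lever3 still off (below 0.06 rad), and the rod lies still in both forks of its rest: origin within 25 mm of the seat, height within 4 mm, axis within 0.08 rad of the rest's, hook hanging down within 0.25 rad (value of joint lever1 below 0.035 rad and value of joint each of lever2, lever3 below 0.06 rad and distance between rod and rest_seat below 0.025 m and z of rod in the frame of rest between 0.066 and 0.075 m and angle between the x axis of rod and the x axis of rest, either way round below 0.08 rad and angle between rod's own z axis and vertical below 0.25 rad and linear speed of rod below 0.02 m/s); the robot touches nothing.
It fails at once if the rod strains a switch or its lever: presses on it with more than 13 N (contact force between rod and switch1 above 13 N or contact force between rod and switch2 above 13 N or contact force between rod and switch3 above 13 N).
It fails at once if the gripper or arm touches a switch (contact force between any of the fingers, the arm and switch1 above 0.5 N or contact force between any of the fingers, the arm and switch2 above 0.5 N or contact force between any of the fingers, the arm and switch3 above 0.5 N).
It fails at once if the guard or supply box is knocked: the rod, gripper or arm presses on it with more than 10 N (contact force between any of the fingers, the arm, rod and unit above 10 N).
It fails at once if another switch's lever is moved by more than 0.15 rad (value of joint any of lever2, lever3 above 0.15 rad).
It fails at once if a bottle, jar, beaker or flask is shifted by more than 25 mm or tipped (distance of any of amber_bottle, wash_bottle, jar1, jar2, beaker, flask from where it was at the start of the episode above 0.025 m or angle between any of amber_bottle, wash_bottle, jar1, jar2, beaker, flask's own z axis and vertical above 0.3 rad).
It also fails if it takes over 51 s, if anything falls off the work surface, if the arm or the gripper's body presses on something with over 40 N, if the wrist force passes 120 N, or if a joint passes its speed limit or range.

## Robot

A 6-joint arm with a two-finger parallel gripper is mounted at the origin on the work surface. World frame = base frame: x ahead of the robot, y to its left, z up, the work surface at z = 0. Lengths are in m, angles in rad, forces in N, time in s.
With the tool pointing down it reaches from about 0.375 to 0.9 m from the base axis. Payload 3.1 kg.
Tool frame: the origin (TCP) lies on the centre line of the jaws, within the pads' length; the fingertips stand robot.finger_overhang ahead of it and the grasp point (between the pads) lies 2 mm behind it (robot.finger_overhang is the distance from the TCP to the fingertips, in m); z points along the fingers, y is the direction in which the jaws open and shut (so a half turn about z gives the same grasp; the last joint's range is limited). The gripper opens to 87 mm and grips with 3 to 60 N. Pads are 19 mm wide; open, the fingers measure 117 mm over their backs; the gripper's body (75 mm by 190 mm) begins 51 mm behind the grasp point.
Start: joints at [1.147, 0.527, 1.433, -0, 1.181, -0.178], TCP at [0.152, 0.606, 0.24] pointing down, gripper open.
Joint ranges: [-3.08, 3.08], [-0.75, 2.2], [0.22, 2.44], [-1.43, 4.57], [0, 2.65], [-2.85, 2.85]. Speed limits (rad/s): [2.79, 2.79, 3.14, 3.14, 3.14, 3.14].

## Interface

Orientations are given as a unit quaternion [x, y, z, w].
In Python, from rig import robot gives the robot as it stands. The module is installed in compiled form; this text tells all that it offers.
- The arm moves only by the tool step_arm, never from a script. Its arguments are lists of equal length, an entry for each row: "slide": the shift along the tool's x, y, z in mm, a list of three; "twist": the turn about the tool's z in degrees. A call has 1 to 20 rows; each row shifts and turns the commanded pose from where the row before left it, along the tool's axes as they then stand; what a row does not reach is not made up. A row lasts 1/12 s, in which the tool goes at most 41.7 mm and 7.16 degrees, less where a joint would pass 70% of its speed; a pose out of reach is approached as far as the arm can. A call is refused whole if a number of a shift passes 41.7 or a number of a turn 7.16, either way. A call with a gripper value outside its range is refused whole. "jaw" is the finger opening in mm, from 0 to 87, set as the call begins (left out, the last holds). The fingers move at their own pace and stop on an object; "force" is the grip in N (left out, the last holds). Time passes only in rows, so rows that do not move let the fingers close. It gives the time, the measured TCP pose, the force and the opening at its end, in the units of the state.
- robot.get_obs(): the state, without advancing time (a new reading comes with each control period).
- robot.camera(name): name is "side" or "top"; returns a dict with "color" (384x512x3 uint8, blue, green, red), "depth" (384x512 float32, m along the optical axis (not along the pixel's ray), 0 where there is no reading), "camera_matrix" (3x3 intrinsics, pixels), "origin" and "orientation" of the camera in the world. Camera axes: x right, y down, z forward; pixel columns grow to the right and rows downward; lengths in m; the calibration is good to about 2 mm. A picture is of the moment at which its call begins.
- robot.hand_in(): hands the job in, once; it reports no verdict.
The state is a dict: "time": time; "q": joint angles; "joint_velocities": joint speeds; "joint_torque": joint torques, N m; "position": TCP position; "tool_rot": TCP orientation; "ft_force": force on the tool from outside, world axes, zero at the start; "moment": the same for the moment, N m; "grip_width": finger opening in m.
Only numpy, scipy, OpenCV 4.12 (cv2) and the standard library are available. Lean on these libraries where they do the work, as an engineer would, in place of code of your own. Each camera call takes 0.05 s, during which the arm holds its last target.

## Working session

There is one attempt and no reset: what is moved stays moved. The work goes in short steps, Python scripts to look and compute and a tool call to move; the robot and the scene stay as the last step left them, time stands still between calls to the robot, and variables do not carry over. Pictures are saved under pics/ and viewed, and the job is handed in when it is done.

Besides the shell and the picture viewer there is one more tool, called as a command line: name --pt "numbers of a row" for each row, then --argument value for the rest. step_arm: Moves the arm, as the interface text tells. Its arguments: {"type":"object","properties":{"slide":{"type":"array","items":{"type":"array","items":{"type":"number"}}},"twist":{"type":"array","items":{"type":"number"}},"jaw":{"type":"number"},"force":{"type":"number"}},"required":["slide","twist"]}

```bash
mkdir -p pics; python3 - <<'E'
from rig import robot
import cv2,numpy as np
o=robot.get_obs();print(o); print(robot.finger_overhang)
for n in("side","top"):
    c=robot.camera(n);cv2.imwrite(f"pics/{n}0.png",c["color"]);np.savez(f"{n}0.npz",**c)
    print(n,c["camera_matrix"],c["origin"],c["orientation"])
E
```

```text
{'time': 0.0, 'q': array([ 1.14650074e+00,  5.28463393e-01,  1.43388249e+00, -1.95205451e-05,
        1.18135392e+00, -1.78511066e-01]), 'joint_velocities': array([-0.00071165, -0.00043898,  0.001269  , -0.00091247, -0.00051264,
       -0.00128242]), 'joint_torque': array([-1.53565197e-04, -4.40039957e+01, -1.76593208e+01,  6.35053706e-02,
        5.84863883e-02, -1.66992845e-04]), 'position': array([0.15177394, 0.60559519, 0.23857958]), 'tool_rot': array([ 1.22579407e-01,  9.92458150e-01, -1.00875695e-03, -3.04145245e-04]), 'ft_force': array([ 0.03511409,  0.16729943, -0.10180691]), 'moment': array([-0.0441642 ,  0.0168854 ,  0.00820647]), 'grip_width': 0.0874515197987056}
0.017
side [[371.49301744   0.         254.41623014]
 [  0.         371.49301744 193.36373068]
 [  0.           0.           1.        ]] [0.36813493 0.6785917  0.82389837] [-0.11884983  0.90804199 -0.39860449  0.04948657]
top [[471.16580368   0.         256.34637613]
 [  0.         471.16580368 200.44979688]
 [  0.           0.           1.        ]] [ 0.39787878 -0.03809084  1.78027826] [ 0.71189546 -0.70112444  0.02741183 -0.02963068]
```

View pics/side0.png

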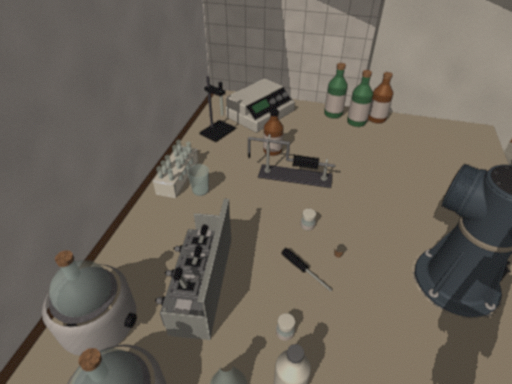

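View pics/top0.png

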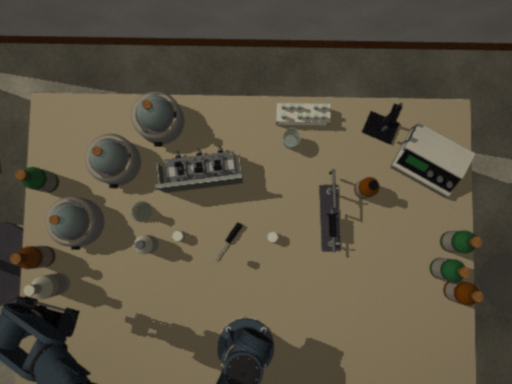

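```bash
cat > h.py <<'E'
import numpy as np,cv2
from scipy.spatial.transform import Rotation as R
def ray(c,u,v):
    K=c["camera_matrix"];return R.from_quat(c["orientation"]).as_matrix()@np.array([(u-K[0,2])/K[0,0],(v-K[1,2])/K[1,1],1])
def atz(c,u,v,z):
    d=ray(c,u,v);o=c["origin"];return o+d*(z-o[2])/d[2]
def proj(c,p):
    q=R.from_quat(c["orientation"]).as_matrix().T@(np.asarray(p)-c["origin"]);q=c["camera_matrix"]@q;return q[:2]/q[2]
def cloud(c):
    K=c["camera_matrix"];d=c["depth"];v,u=np.indices(d.shape)
    P=np.stack([(u-K[0,2])/K[0,0]*d,(v-K[1,2])/K[1,1]*d,d],-1)
    return P@R.from_quat(c["orientation"]).as_matrix().T+c["origin"]
def crop(img,u0,v0,u1,v1,s,fn,gain=1.5):
    cv2.imwrite(fn,cv2.resize(cv2.convertScaleAbs(img[v0:v1,u0:u1],alpha=gain),None,fx=s,fy=s,interpolation=cv2.INTER_CUBIC))
E
python3 - <<'E'
from h import *
t=np.load("top0.npz");s=np.load("side0.npz")
crop(t["color"],150,140,250,200,8,"pics/t_unit.png")
crop(t["color"],310,160,390,260,6,"pics/t_rod.png")
crop(s["color"],150,190,250,340,4,"pics/s_unit.png")
crop(s["color"],235,100,345,200,6,"pics/s_rod.png")
P=cloud(t)
print("bench",np.round(P[300,200],3),np.round(P[300,400],3))
m=P[...,2]
print(np.round(m[150:192:2,155:245:5],3))
E
```

```text
bench [ 0.166  0.173 -0.002] [ 0.178 -0.573 -0.002]
[[-5.00e-03 -3.00e-03 -1.00e-03  3.00e-03 -3.00e-03  4.00e-03 -7.00e-03
  -6.00e-03 -3.00e-03  4.00e-02 -2.00e-03  4.00e-03  4.00e-03  3.40e-02
  -3.00e-03  4.00e-03 -6.00e-03  0.00e+00]
 [-1.00e-03  1.00e-03 -2.00e-03  6.00e-03  1.00e-03 -8.00e-03  6.00e-03
  -3.00e-03 -4.00e-03  3.60e-02  3.00e-03 -0.00e+00 -2.00e-03  4.00e-02
   5.80e-02  5.90e-02 -1.00e-03 -6.00e-03]
 [-1.00e-03 -1.00e-03 -4.00e-03  1.00e-03  3.00e-03  6.00e-03  5.00e-03
  -3.00e-03 -3.00e-03  3.60e-02 -5.00e-03  5.80e-02  5.40e-02  6.30e-02
   6.60e-02  6.30e-02  7.00e-03 -1.00e-03]
 [-4.00e-03 -0.00e+00 -3.00e-03 -1.00e-03  3.70e-02  4.20e-02  2.00e-03
   5.00e-03  6.20e-02  6.10e-02  5.80e-02  6.30e-02  7.50e-02  8.30e-02
   5.80e-02  6.70e-02  6.00e-03 -1.30e-02]
 [-4.00e-03 -0.00e+00  4.00e-03 -5.00e-03  5.20e-02  6.30e-02  5.70e-02
   6.00e-02  6.10e-02  8.70e-02  5.90e-02  5.80e-02  7.60e-02  8.10e-02
   6.30e-02  5.70e-02 -2.00e-03 -0.00e+00]
 [-1.00e-03  2.00e-03  6.50e-02  6.50e-02  6.00e-02  7.50e-02  7.10e-02
   5.60e-02  8.70e-02  8.60e-02  6.50e-02
[... 2179 characters left out ...]
-01  1.70e-01  1.72e-01
   1.54e-01  1.38e-01  1.22e-01  9.90e-02  8.30e-02  6.90e-02  5.20e-02
   3.20e-02  1.70e-02 -1.00e-03  1.00e-03]
 [ 1.71e-01  1.64e-01  1.61e-01  1.62e-01  1.50e-01  1.44e-01  1.22e-01
   9.90e-02  8.30e-02  6.30e-02  5.30e-02  3.50e-02  1.20e-02  0.00e+00
   4.00e-03 -3.00e-03  0.00e+00  3.00e-03]
 [ 6.00e-03  1.49e-01  1.32e-01  1.18e-01  9.50e-02  8.60e-02  6.80e-02
   4.20e-02  3.40e-02  6.00e-03  3.00e-03 -0.00e+00 -2.00e-03  2.00e-03
   0.00e+00 -4.00e-03 -2.00e-03 -4.00e-03]
 [ 0.00e+00  9.00e-02  8.00e-02  6.10e-02  3.50e-02  1.80e-02 -2.00e-03
   4.00e-03  6.00e-03  1.00e-03 -2.00e-03  2.00e-03 -0.00e+00 -8.00e-03
  -1.00e-03  6.00e-03 -1.10e-02  4.00e-03]]
```

```bash
ls pics
```

```text
s_rod.png
s_unit.png
side0.png
t_rod.png
t_unit.png
top0.png
```

View pics/t_unit.png

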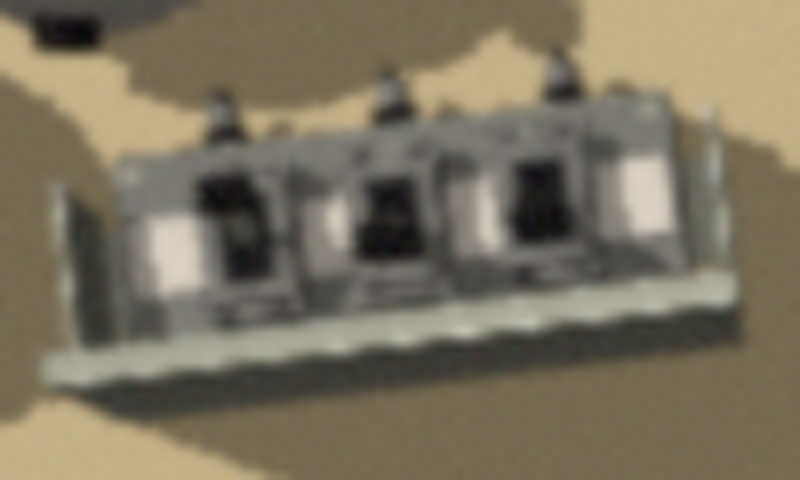

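View pics/t_rod.png

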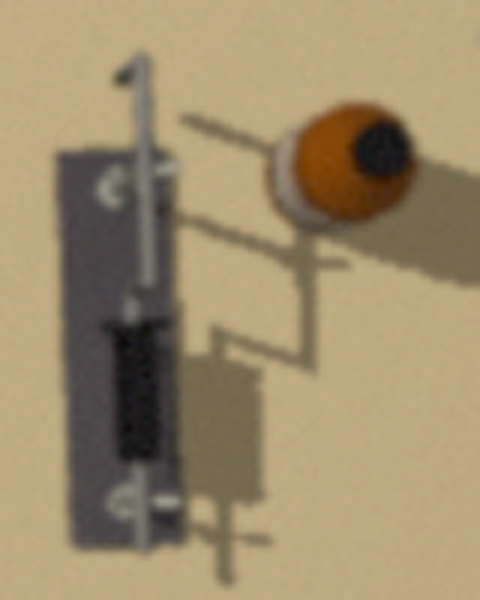

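View pics/s_unit.png

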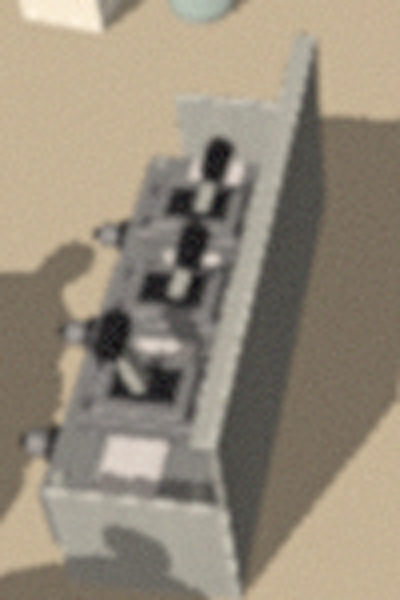

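View pics/s_rod.png

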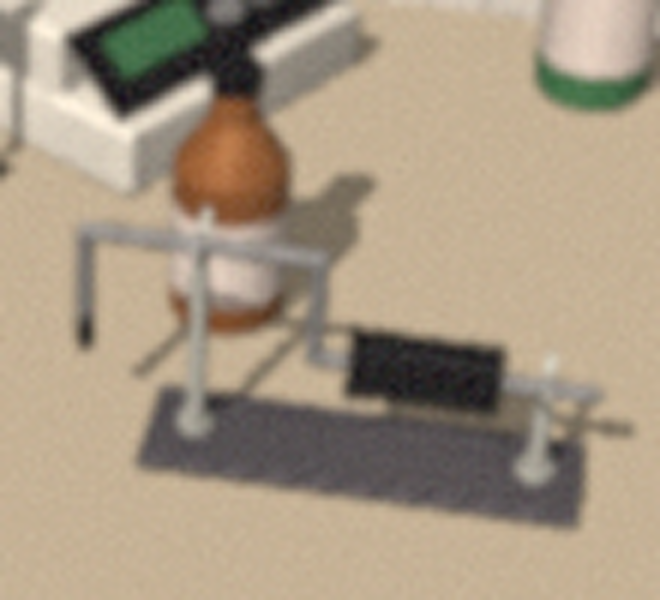

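```bash
cat > fit.py <<'E'
from h import *
from scipy.optimize import least_squares
t=np.load("top0.npz");s=np.load("side0.npz")
def T(p,X,z=0):
    x,y,a=p;c,s_=np.cos(a),np.sin(a);X=np.asarray(X)/1000
    return np.array([x+c*X[0]-s_*X[1],y+s_*X[0]+c*X[1],X[2]])
def fit(corr,p0):
    f=lambda p:np.concatenate([proj(c,T(p,X))-np.array(uv) for c,X,uv in corr])
    r=least_squares(f,p0,loss="soft_l1",f_scale=0.7);return r.x,f(r.x).reshape(-1,2)
tu=lambda u,v:(150+u/8-.4,140+v/8-.4)
su=lambda u,v:(150+u/4-.4,190+v/4-.4)
unit=[(t,(-67,150,165),tu(45,388)),(t,(-53,150,165),tu(42,355)),(t,(-67,-150,165),tu(738,303)),(t,(-53,-150,165),tu(732,270)),
(t,(50,130,60),tu(120,160)),(t,(50,-130,60),tu(665,95)),
(s,(-67,150,165),su(212,447)),(s,(-60,-150,165),su(310,36)),(s,(33,150,100),su(45,487)),(s,(50,-130,60),su(155,157))]
pu,r=fit(unit,[0.4,.1,0.]);print("unit",pu,"\n",np.round(r,1))
tr=lambda u,v:(310+u/6-.4,160+v/6-.4)
sr=lambda u,v:(235+u/6-.4,100+v/6-.4)
rest=[(t,(-125,35,10),tr(72,547)),(t,(-125,-35,10),tr(185,543)),(t,(125,35,10),tr(58,150)),(t,(125,-35,10),tr(173,150)),
(s,(-125,35,10),sr(578,522)),(s,(125,35,10),sr(138,465)),(s,(125,-35,10),sr(162,388))]
pr,r=fit(rest,[0.4,-.3,0.]);print("rest",pr,"\n",np.round(r,1))
rod=[(t,(-95,0,70),tr(143,550)),(t,(200,0,135),tr(141,52)),(t,(40,0,70),tr(137,322)),(t,(-40,0,70),tr(138,461)),(t,(65,0,135),tr(146,287)),
(s,(-95,0,70),sr(601,393)),(s,(195,0,55),sr(85,345)),(s,(195,0,135),sr(84,232)),(s,(65,0,135),sr(322,260)),(s,(65,0,70),sr(322,352))]
pd,r=fit(rod,[0.4,-.3,0.]);print("rod",pd,"\n",np.round(r,1))
a=pr[2];d=pd[:2]-pr[:2];print("rod in rest x,y mm",1000*(d@[np.cos(a),np.sin(a)]),1000*(d@[-np.sin(a),np.cos(a)]))
for k in(-1,0,1):
    print(k,T(pu,(-16.3,68*k,128.5)),T(pu,(16.3,68*k,128.5)))
P=cloud(t).reshape(-1,3)
loc=(P[:,:2]-pu[:2])@np.array([[np.cos(pu[2]),-np.sin(pu[2])],[np.sin(pu[2]),np.cos(pu[2])]])*1000
for k in(-1,0,1):
    m=(np.abs(loc[:,1]-68*k)<22)&(np.abs(loc[:,0])<40)&(P[:,2]>.115)&(P[:,2]<.15)
    print(k,m.sum(),loc[m].mean(0),loc[m].min(0),loc[m].max(0),P[m][:,2].mean())
np.savez("fit.npz",u=pu,r=pr,d=pd)
E
python3 fit.py
```

```text
unit [0.65161917 0.17790474 0.13161294] 
 [[-0.1  0.1]
 [-0.2  0.2]
 [-0.3  0.7]
 [-0.1  0.8]
 [-1.1 -0.3]
 [ 0.8 -0.3]
 [ 0.6 -0.5]
 [-0.2 -0.6]
 [-0.9  0.5]
 [-0.3 -1.9]]
rest [ 0.48053879 -0.30760471  0.04007462] 
 [[-0.1  0.5]
 [-0.2  0.7]
 [-0.2  0.2]
 [-0.8 -0.3]
 [ 0.1 -0.5]
 [-0.4 -1.8]
 [-0.2 -1.3]]
rod [ 0.4484765  -0.3088927   0.04328887] 
 [[ 0.1  0.8]
 [-0.   0.1]
 [-0.4  1.4]
 [ 0.3  0.3]
 [ 0.7 -0.8]
 [ 0.3  0.3]
 [-0.2  0.2]
 [-0.1 -0.6]
 [-0.4 -0.2]
 [-1.7  0.6]]
rod in rest x,y mm -32.08815311460997 -0.0024102818529378066
-1 [0.64438401 0.10835373 0.1285    ] [0.67670206 0.11263194 0.1285    ]
0 [0.63546014 0.17576563 0.1285    ] [0.6677782  0.18004384 0.1285    ]
1 [0.62653628 0.24317754 0.1285    ] [0.65885434 0.24745574 0.1285    ]
-1 36 [-14.17604061 -67.76160815] [-22.10166999 -79.51090564] [ -5.109241   -55.58372604] 0.1336116132216234
0 36 [-15.41687664  -0.27021131] [-23.19174504 -11.67349028] [-6.08573691 13.27023488] 0.1356141758990683
1 40 [12.79360727 68.21774658] [ 4.89361378 55.61047823] [21.68543746 81.55751138] 0.13514535153236532
```

```bash
python3 - <<'E'
from h import *
f=np.load("fit.npz");t=np.load("top0.npz");s=np.load("side0.npz")
a=f["d"][2];C=np.array([[np.cos(a),np.sin(a)],[-np.sin(a),np.cos(a)]])
for n,(u,v) in dict(high=(113,188),low=(125,502)).items():
    p=atz(t,310+u/6-.4,160+v/6-.4,.012);print(n,p,C@(p[:2]-f["d"][:2])*1000)
for n,(u,v) in dict(high=(195,425),low=(535,470)).items():
    p=atz(s,235+u/6-.4,100+v/6-.4,.012);print(n,p,C@(p[:2]-f["d"][:2])*1000)
P=cloud(t).reshape(-1,3)
l=np.c_[(P[:,:2]-f["d"][:2])@C.T*1000,P[:,2]*1000]
m=(np.abs(l[:,0])<40)&(np.abs(l[:,1])<25)&(l[:,2]>60)&(l[:,2]<120);print("handle",l[m].mean(0),l[m].min(0),l[m].max(0))
m=(l[:,0]>60)&(l[:,0]<210)&(np.abs(l[:,1])<15)&(l[:,2]>115);print("arch",m.sum(),l[m].mean(0),l[m].min(0),l[m].max(0),np.polyfit(l[m][:,0],l[m][:,1],1))
# objects
for y0,y1,x0,x1 in [(0,0,0,0)]: pass
m=(P[:,2]>.03)&(P[:,0]>.2)&(P[:,0]<.95)&(np.abs(P[:,1])<.6)
im=np.zeros((384,512),np.uint8).reshape(-1);im[m]=255
n,lab,st,ce=cv2.connectedComponentsWithStats(im.reshape(384,512))
for i in range(1,n):
    if st[i,4]>15:
        q=P[(lab==i).reshape(-1)];print(np.round(q.min(0),3),np.round(q.max(0),3))
E
```

```text
high [ 0.58093426 -0.30262065  0.012     ] [132.60509764   0.53401959]
low [ 0.3845406  -0.31068232  0.012     ] [-63.95344604   0.9789017 ]
high [ 0.57696687 -0.29968627  0.012     ] [128.76840968   3.63733708]
low [ 0.38253386 -0.31067206  0.012     ] [-65.95786616   1.07599541]
handle [ 0.64239152  1.53391154 85.2100822 ] [-37.53761066 -11.95981424  60.10507874] [ 38.32216397  11.78398624 100.70646852]
arch 122 [ 1.28495611e+02 -1.09530528e-02  1.37653189e+02] [ 60.84828406 -13.73428598 122.15272618] [197.99362637  11.14438999 145.74597276] [ 0.00091541 -0.12857867]
[ 0.398 -0.038  0.031] [0.931 0.429 1.78 ]
[ 0.398 -0.038  0.105] [0.91  0.408 1.78 ]
[ 0.398 -0.302  0.03 ] [ 0.906 -0.038  1.78 ]
[ 0.398 -0.528  0.031] [ 0.868 -0.038  1.78 ]
[ 0.398 -0.189  0.032] [ 0.805 -0.038  1.78 ]
[ 0.398 -0.6    0.031] [ 0.798 -0.038  1.78 ]
[ 0.398 -0.038  0.03 ] [0.768 0.59  1.78 ]
[ 0.398 -0.038  0.105] [0.75  0.572 1.78 ]
[ 0.398 -0.038  0.03 ] [0.743 0.331 1.78 ]
[ 0.357 -0.331  0.034] [ 0.646 -0.038  1.78 ]
[ 0.398 -0.469  0.03 ] [ 0.625 -0.038  1.78 ]
[ 0.368 -0.038  0.03 ] [0.533 0.6   1.78 ]
[0.463 0.371 0.03 ] [0.523 0.433 0.115]
[ 0.39  -0.038  0.104] [0.51 0.6  1.78]
[ 0.388 -0.038  0.031] [0.421 0.271 1.78 ]
[ 0.39  -0.109  0.034] [ 0.423 -0.073  0.064]
[0.34  0.332 0.03 ] [0.405 0.403 0.168]
[ 0.2   -0.038  0.491] [0.398 0.6   1.78 ]
```

```bash
cat >> h.py <<'E'
def toolyaw(q):
    x=R.from_quat(q).as_matrix();return np.arctan2(x[1,0],x[0,0])
def slides(p0,yaw,pts):
    """tool-down: world pts -> slides mm for tool x-yaw"""
    X=np.array([np.cos(yaw),np.sin(yaw),0]);Z=np.array([0,0,-1.]);Y=np.cross(Z,X);o=[]
    for p in pts:
        d=(np.array(p)-p0)*1000;o.append(np.round([d@X,d@Y,d@Z],1));p0=np.array(p)
    return o
E
python3 - <<'E'
from h import *
from rig import robot
f=np.load("fit.npz");o=robot.get_obs();y=toolyaw(o["tool_rot"]);a=f["d"][2]
print(np.degrees(y),"twist",-np.degrees((np.pi+a-y+np.pi)%(2*np.pi)-np.pi))
g=f["d"][:2]+.005*np.array([np.cos(a),np.sin(a)]);print(g)
print(slides(o["position"],np.pi+a,[[.42,.25,.30],[*g,.25],[*g,.07]]))
E
```

```text
165.91592642170372 twist -16.564342983419625
[ 0.45347181 -0.30867632]
[array([-252.6, -366.9,  -61.3]), array([  -9.3, -559.6,   50. ]), array([  0.,   0., 180.])]
```

step_arm --pt "0 0 -20" --pt "0 0 -20" --pt "0 0 -20" --pt "-23 -33.4 0" --pt "-23 -33.4 0" --pt "-23 -33.4 0" --pt "-23 -33.4 0" --pt "-23 -33.4 0" --pt "-23 -33.4 0" --pt "-23 -33.4 0" --pt "-23 -33.4 0" --pt "-23 -33.4 0" --pt "-23 -33.4 0" --pt "-23 -33.4 0" --twist '[-5.5, -5.5, -5.5, 0, 0, 0, 0, 0, 0, 0, 0, 0, 0, 0]'

```text
time: 1.27
position: [0.4208, 0.2479, 0.2993]
tool_rot: [-0.021, 1.0, -0.0, -0.0]
ft_force: [0.6, 0.2, -0.7]
grip_width: 0.0869
```

step_arm --pt "-0.6 -38 2" --pt "-0.6 -38 3" --pt "-0.6 -38 3" --pt "-0.6 -38 3" --pt "-0.6 -38 3" --pt "-0.6 -38 3" --pt "-0.6 -38 3" --pt "-0.6 -38 3" --pt "-0.6 -38 3" --pt "-0.6 -38 3" --pt "-0.6 -38 3" --pt "-0.6 -38 3" --pt "-0.6 -38 3" --pt "-0.6 -38 3" --pt "0 -20 0" --pt "0 0 0" --pt "0 0 0" --twist '[0, 0, 0, 0, 0, 0, 0, 0, 0, 0, 0, 0, 0, 0, 0, 0, 0]'

```text
time: 2.68
position: [0.4515, -0.302, 0.2578]
tool_rot: [-0.02, 1.0, 0.001, -0.0]
ft_force: [-0.5, 0.2, -0.5]
grip_width: 0.0871
```

```bash
python3 - <<'E'
from h import *
from rig import robot
f=np.load("fit.npz");o=robot.get_obs();y=toolyaw(o["tool_rot"]);a=f["d"][2]
print(o["time"],o["position"],o["q"],"twist",-np.degrees((np.pi+a-y+np.pi)%(2*np.pi)-np.pi))
g=f["d"][:2]+.005*np.array([np.cos(a),np.sin(a)])
print(slides(o["position"],y,[[*g,.07]]))
s=robot.camera("side");cv2.imwrite("pics/s1.png",cv2.convertScaleAbs(s["color"],alpha=1.4))
E
```

```text
2.6833 [ 0.45146174 -0.30201664  0.25780565] [-7.95612566e-01  3.95894869e-01  1.61614312e+00  4.21974371e-04
  1.13137901e+00 -2.40644529e+00] twist -0.19661493638215063
[array([ -1.7,  -6.7, 187.8])]
```

View pics/s1.png

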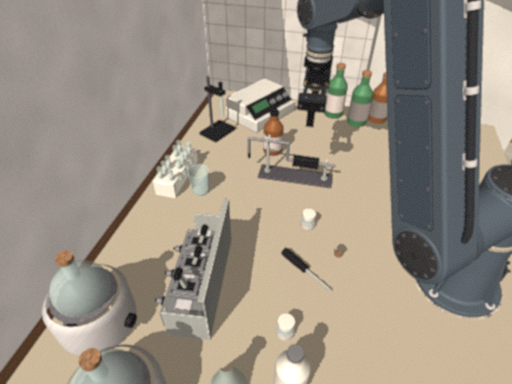

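step_arm --pt "-0.9 -3.7 20" --pt "-0.8 -3 25" --pt "0 0 25" --pt "0 0 25" --pt "0 0 25" --pt "0 0 25" --pt "0 0 20" --pt "0 0 15" --pt "0 0 8" --pt "0 0 0" --pt "0 0 0" --twist '[0, -0.2, 0, 0, 0, 0, 0, 0, 0, 0, 0]'

```text
time: 3.65
position: [0.4541, -0.307, 0.0708]
tool_rot: [-0.023, 1.0, 0.0, -0.0]
ft_force: [-0.3, 0.3, -0.1]
grip_width: 0.0869
```

step_arm --pt "0 0 0" --pt "0 0 0" --pt "0 0 0" --pt "0 0 0" --pt "0 0 0" --pt "0 0 0" --pt "0 0 0" --pt "0 0 0" --twist '[0, 0, 0, 0, 0, 0, 0, 0]' --jaw 10 --force 55

```text
time: 4.32
position: [0.4539, -0.308, 0.0706]
tool_rot: [-0.023, 1.0, -0.0, 0.0]
ft_force: [0.4, 0.4, -1.0]
grip_width: 0.0416
```

```bash
python3 - <<'E'
from h import *
from rig import robot
f=np.load("fit.npz");o=robot.get_obs();y=toolyaw(o["tool_rot"]);a=f["d"][2]
print(o,np.degrees(y-a))
s=robot.camera("side");crop(s["color"],200,60,345,200,5,"pics/s2.png")
E
```

```text
{'time': 4.3167, 'q': array([-7.99965844e-01,  6.80628822e-01,  1.75525297e+00,  2.10156922e-05,
        7.05674234e-01, -2.41627438e+00]), 'joint_velocities': array([ 0.0001633 ,  0.00037147, -0.00018641, -0.00057117, -0.00125942,
       -0.00036181]), 'joint_torque': array([ 3.41416242e-03, -4.22142899e+01, -9.28634405e+00, -5.30874892e-02,
        2.31896352e-02,  8.95735343e-05]), 'position': array([ 0.45393012, -0.30803099,  0.07057303]), 'tool_rot': array([-2.27461458e-02,  9.99741273e-01, -8.78913573e-06,  1.74537516e-05]), 'ft_force': array([ 0.35182449,  0.44282448, -0.98227266]), 'moment': array([ 0.04350664,  0.12000768, -0.00281546]), 'grip_width': 0.04160243916334446} -179.87352825989072
```

View pics/s2.png

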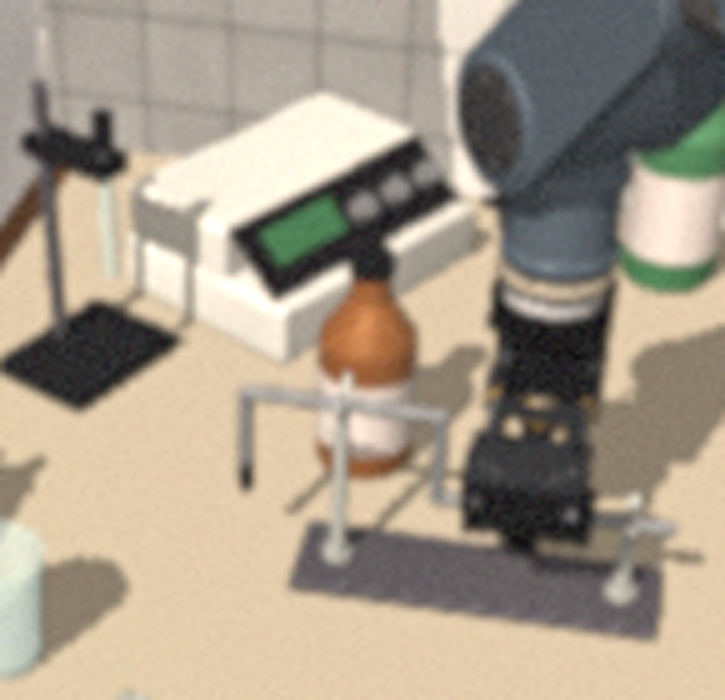

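step_arm --pt "0 0 0" --pt "0 0 0" --pt "0 0 0" --pt "0 0 0" --twist '[0, 0, 0, 0]'

```text
time: 4.7
position: [0.454, -0.3082, 0.0705]
tool_rot: [-0.023, 1.0, -0.0, 0.0]
ft_force: [0.0, -0.9, 0.2]
grip_width: 0.0215
```

step_arm --pt "0 0 -5" --pt "0 0 -15" --pt "0 0 -25" --pt "0 0 -30" --pt "0 0 -30" --pt "0 0 -30" --pt "0 0 -25" --pt "0 0 -15" --pt "0 0 -5" --pt "0 0 0" --pt "0 0 0" --pt "0 0 0" --twist '[0, 0, 0, 0, 0, 0, 0, 0, 0, 0, 0, 0]'

```text
time: 5.7
position: [0.453, -0.307, 0.2489]
tool_rot: [-0.023, 1.0, 0.001, -0.001]
ft_force: [0.2, -1.1, -1.5]
grip_width: 0.0217
```

```bash
python3 - <<'E'
from h import *
from rig import robot
o=robot.get_obs();print(o["position"],o["ft_force"],o["moment"],o["grip_width"],np.degrees(toolyaw(o["tool_rot"])))
s=robot.camera("side");crop(s["color"],200,60,345,200,5,"pics/s3.png");np.savez("s3.npz",**s)
t=robot.camera("top");crop(t["color"],270,140,400,260,6,"pics/t3.png");np.savez("t3.npz",**t)
E
```

```text
[ 0.45304255 -0.3070455   0.2489231 ] [ 0.20816363 -1.06278526 -1.50803317] [0.0004071  0.11604752 0.04112623] 0.02166220269629981 -177.3850074810618
```

View pics/s3.png

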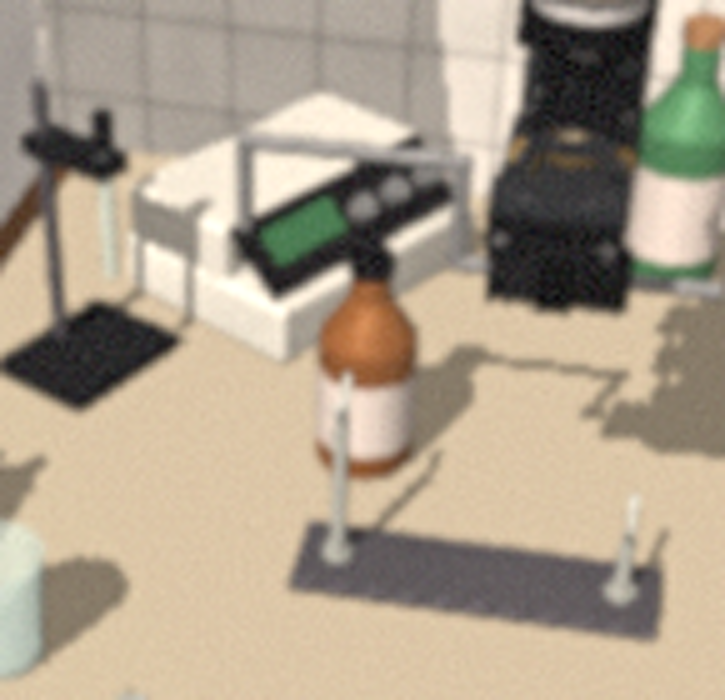

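View pics/t3.png

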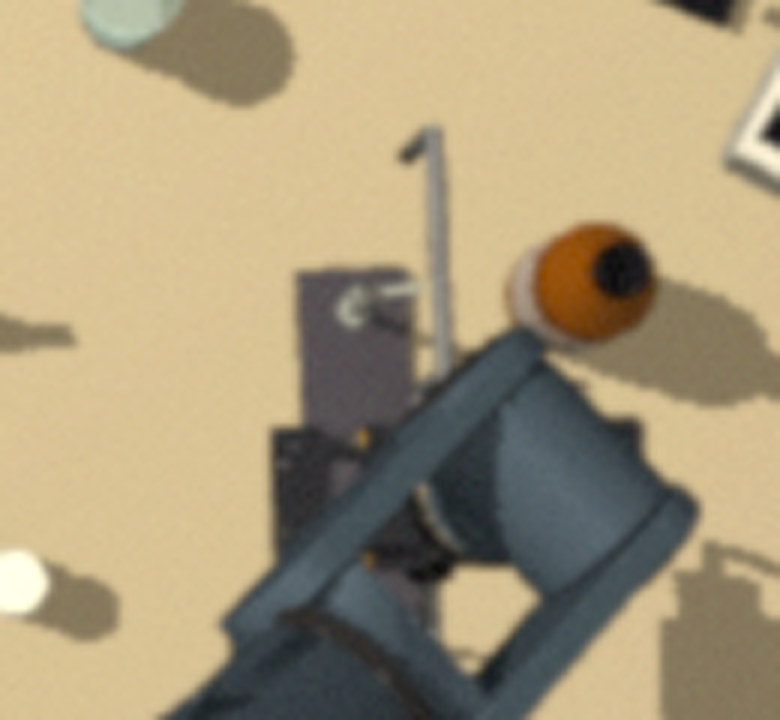

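```bash
cat > rodfit.py <<'E'
from h import *
from scipy.optimize import least_squares
def rodfit(corr,p0):
    # p: xyz, yaw,pitch,roll
    def W(p,X): return p[:3]+R.from_euler("ZYX",p[3:]).apply(np.array(X)/1000)
    f=lambda p:np.concatenate([np.concatenate([proj(c,W(p,X))-np.array(uv) for c,X,uv in corr]),(np.array(p)-p0)[2:]/np.array([.004,.02,.02,.02])])
    r=least_squares(f,p0,loss="soft_l1");return r.x,f(r.x)[:2*len(corr)].reshape(-1,2)
E
python3 - <<'E'
from rodfit import *
s=np.load("s3.npz");t=np.load("t3.npz")
S=lambda u,v:(200+u/5-.4,60+v/5-.4);TT=lambda u,v:(270+u/6-.4,140+v/6-.4)
c=[(s,(195,0,65),S(243,140)),(s,(65,0,65),S(464,162)),(s,(195,0,-15),S(243,243)),(s,(65,0,0),S(464,264)),(s,(-95,0,0),S(720,288)),(t,(200,0,65),TT(432,127)),(t,(110,0,65),TT(440,301)),(t,(195,0,-15),TT(400,159))]
p,r=rodfit(c,np.array([.448,-.307,.248,.0456,0,0]));print(p,np.round(r,1))
E
```

```text
[ 0.44666739 -0.30800878  0.24859134  0.0532134  -0.00356936  0.00096138] [[ 0.4 -0.4]
 [ 0.2 -0.2]
 [ 0.4  3.1]
 [-1.5 -0.6]
 [ 1.3  0.7]
 [-0.3 -0.2]
 [-0.2 -0.7]
 [ 0.8 -0.1]]
```

```bash
cat >> h.py <<'E'
U=np.load("fit.npz")["u"]
def u2w(x,y): # unit mm -> world
    c,s=np.cos(U[2]),np.sin(U[2]);return U[:2]+np.array([c*x-s*y,s*x+c*y])/1000
def w2u(p):
    c,s=np.cos(U[2]),np.sin(U[2]);d=(np.asarray(p)[:2]-U[:2])*1000;return np.array([c*d[0]+s*d[1],-s*d[0]+c*d[1]])
L=200.5-11.2 # TCP to tip along rod
E
python3 - <<'E'
from h import *
from rig import robot
o=robot.get_obs();y=np.pi+U[2]
print(o["time"],u2w(42-L,68),"twist",np.degrees(toolyaw(o["tool_rot"])-y)+360)
print(slides(o["position"],y,[[*u2w(-20-L,68),.27],[*u2w(42-L,68),.27]]))
E
```

```text
5.8 [0.49666923 0.22598598] twist -4.925530859763626
[array([-51. , 523. , -21.1]), array([-62.,  -0.,   0.])]
```

step_arm --pt "-2 11 -11" --pt "-5 22 -10" --pt "-8 34 0" --pt "-8 34 0" --pt "-8 34 0" --pt "-8 34 0" --pt "-8 34 0" --pt "-8 34 0" --pt "-8 34 0" --pt "-8 34 0" --pt "-8 34 0" --pt "-8 34 0" --pt "-8 34 0" --pt "-8 34 0" --pt "-6 34 0" --pt "-4 28 0" --pt "0 15 0" --pt "0 5 0" --pt "0 0 0" --pt "0 0 0" --twist '[0, 0, -0.5, -0.5, -0.5, -0.5, -0.5, -0.5, -0.5, -0.5, -0.5, -0.4, 0, 0, 0, 0, 0, 0, 0, 0]'

```text
time: 7.47
position: [0.516, 0.2226, 0.2715]
tool_rot: [-0.066, 0.998, -0.0, -0.0]
ft_force: [-0.4, 0.2, -1.9]
grip_width: 0.0217
```

```bash
python3 - <<'E'
from h import *
from rig import robot
o=robot.get_obs();print(o["time"],o["position"],w2u(o["position"]),o["ft_force"],o["moment"],o["grip_width"],np.degrees(toolyaw(o["tool_rot"])-np.pi-U[2])+360)
y=toolyaw(o["tool_rot"]);print(slides(o["position"],y,[[*u2w(42-L,68),.27]]))
s=robot.camera("side");crop(s["color"],120,150,320,340,4,"pics/s4.png");np.savez("s4.npz",**s)
t=robot.camera("top");crop(t["color"],130,120,270,225,5.5,"pics/t4.png");np.savez("t4.npz",**t)
E
```

```text
7.4667 [0.51598099 0.22256145 0.27150454] [-128.60466445   62.07074388] [-0.38299851  0.1674407  -1.94866151] [-0.00752272  0.09865269 -0.02262909] 0.02168262387433268 0.00815551042859397
[array([18.7,  5.9,  1.5])]
```

View pics/s4.png

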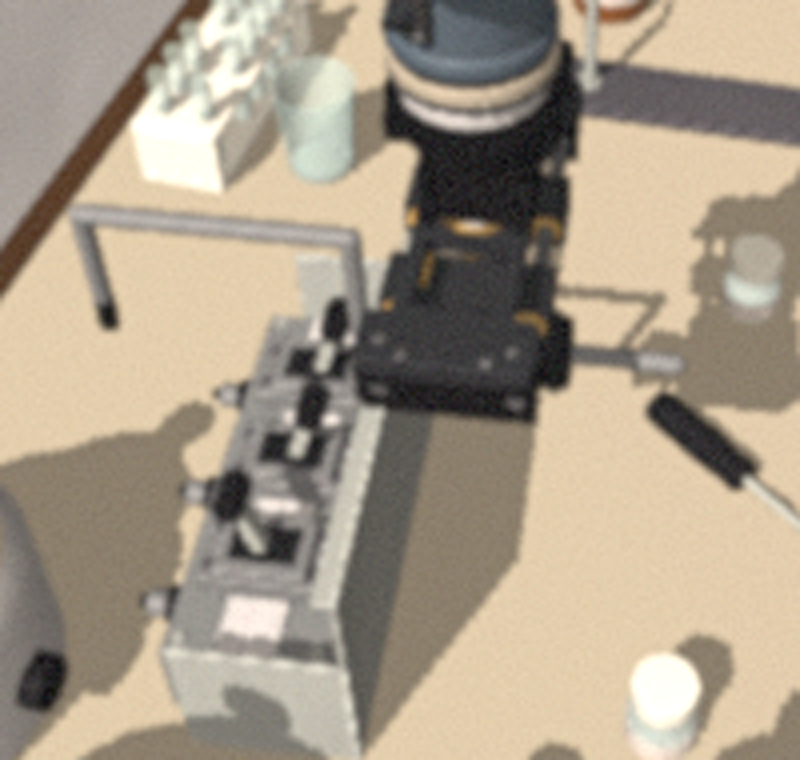

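View pics/t4.png

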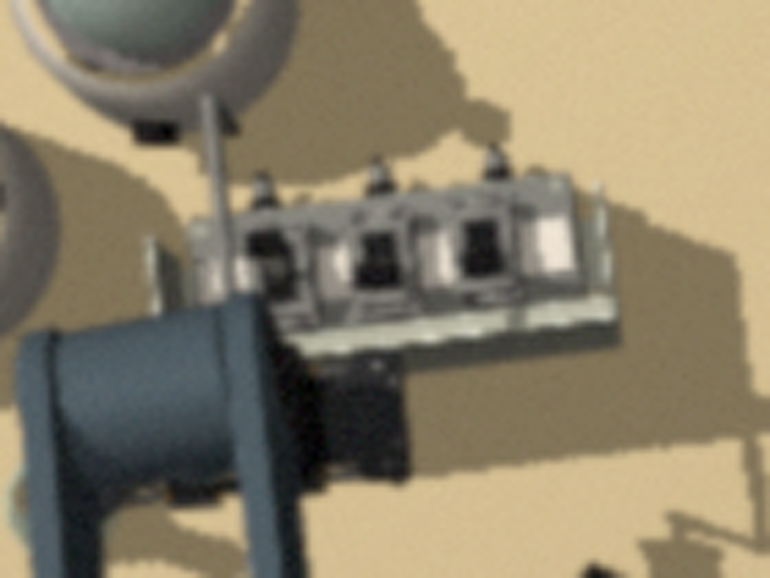

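```bash
python3 - <<'E'
from rodfit import *
s=np.load("s4.npz");t=np.load("t4.npz")
S=lambda u,v:(120+u/4-.4,150+v/4-.4);TT=lambda u,v:(130+u/5.5-.4,120+v/5.5-.4)
c=[(s,(195,0,65),S(84,214)),(s,(65,0,65),S(352,238)),(s,(195,0,-15),S(108,328)),(s,(-95,0,0),S(683,364)),(t,(200,0,65),TT(206,95)),(t,(90,0,65),TT(225,265))]
tcp=np.array([0.51598,.22256,.2715]);a=.1316
p,r=rodfit(c,np.array([*(tcp[:2]-.0057*np.array([np.cos(a),np.sin(a)])),.271,.1316,0,0]));print(p,np.round(r,1))
tip=p[:3]+R.from_euler("ZYX",p[3:]).apply([.195,0,-.015]);print(tip,w2u(tip),w2u(tcp),w2u(p))
for X in((16.3,68,128.5),): print(proj(s,[*u2w(*X[:2]),X[2]/1000]))
E
```

```text
[ 0.51094867  0.22127411  0.27003291  0.13616049 -0.00228366  0.00475497] [[-1.4 -0.1]
 [-0.7  0.2]
 [ 0.5 -0.2]
 [ 0.4  0. ]
 [ 0.  -0. ]
 [ 0.3  3.9]]
[0.7041676  0.24781869 0.25547843] [61.26899978 62.41319614] [-128.60583964   62.06943808] [-133.76240515   61.45494897]
[176.51541662 273.02297441]
```

step_arm --pt "4 2 0" --pt "6 2 0" --pt "5 2 0" --pt "2 0 10" --pt "0 0 20" --pt "0 0 20" --pt "0 0 20" --pt "0 0 20" --pt "0 0 12" --pt "0 0 3" --pt "0 0 0" --pt "0 0 0" --pt "0 0 0" --twist '[0, 0, 0, 0, 0, 0, 0, 0, 0, 0, 0, 0, 0]'

```text
time: 8.65
position: [0.4996, 0.2268, 0.1677]
tool_rot: [-0.066, 0.998, 0.0, 0.001]
ft_force: [0.5, 0.0, -1.8]
grip_width: 0.0216
```

```bash
python3 - <<'E'
from h import *
from rig import robot
o=robot.get_obs();print(o["time"],o["position"],w2u(o["position"])+[189.9,.3],o["ft_force"],o["moment"],np.degrees(toolyaw(o["tool_rot"])-np.pi-U[2])+360)
s=robot.camera("side");crop(s["color"],130,200,270,330,5.5,"pics/s5.png");np.savez("s5.npz",**s)
t=robot.camera("top");crop(t["color"],140,130,240,205,8,"pics/t5.png");np.savez("t5.npz",**t)
E
```

```text
8.65 [0.49955819 0.22676075 0.16768182] [45.56565176 68.68894865] [ 0.48935263  0.02166395 -1.81464205] [0.04881118 0.03392765 0.04206292] -0.026665684248030175
```

View pics/s5.png

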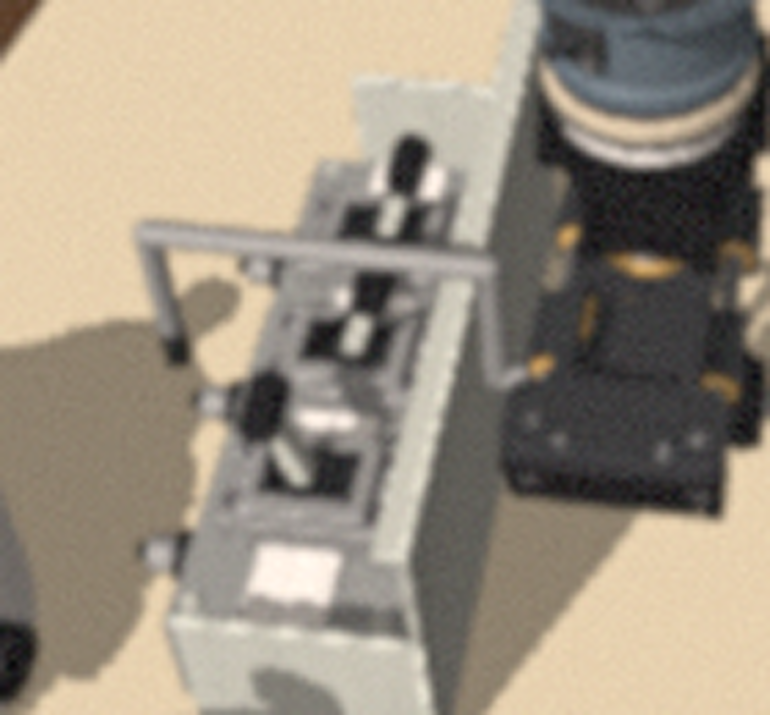

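View pics/t5.png

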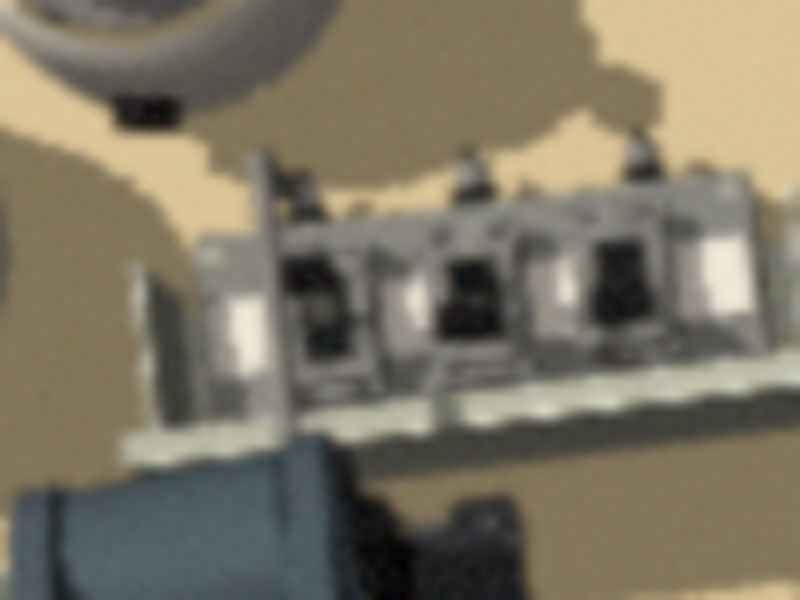

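```bash
python3 - <<'E'
from h import *
s=np.load("s5.npz");t=np.load("t5.npz")
W=lambda x,y,z:[*u2w(x,y),z/1000]
for x,y in((45.6,68.7),): print("side tip",(proj(s,W(x,y,152))+.4-[130,200])*5.5,"side corner",(proj(s,W(x,y,232))+.4-[130,200])*5.5,"top end",(proj(t,W(x+5,y,232))+.4-[140,130])*8,"tip top",(proj(t,W(x,y,152))+.4-[140,130])*8)
print("grip",(proj(s,W(16.3,68,128.5))+.4-[130,200])*5.5,(proj(t,W(16.3,68,128.5))+.4-[140,130])*8)
E
```

```text
side tip [178.26141674 362.69059534] side corner [143.24616752 233.40630209] top end [255.43687179 149.86344345] tip top [289.90260203 196.02589921]
grip [258.03479141 403.82635928] [307.42033548 270.33566256]
```

step_arm --pt "0 0 5" --pt "0 0 10" --pt "0 0 10" --pt "0 0 8" --pt "0 0 3" --pt "0 0 0" --pt "0 0 0" --pt "0 0 0" --twist '[0, 0, 0, 0, 0, 0, 0, 0]'

```text
time: 9.42
position: [0.4991, 0.2266, 0.1306]
tool_rot: [-0.066, 0.998, 0.0, 0.0]
ft_force: [-0.0, 0.4, -2.0]
grip_width: 0.0216
```

```bash
cat > st.py <<'E'
from h import *
from rig import robot
o=robot.get_obs();e=np.array([np.cos(U[2]),np.sin(U[2]),0])
print(o["time"],o["position"],"tip",w2u(o["position"])+[189.9,.3],o["position"][2]*1000-16,"Fx",o["ft_force"]@e,o["ft_force"],o["moment"],o["grip_width"])
E
cat > pic.py <<'E'
from h import *
from rig import robot
import sys
n=sys.argv[1]
s=robot.camera("side");crop(s["color"],130,200,270,330,5.5,f"pics/s{n}.png");np.savez(f"s{n}.npz",**s)
E
python3 st.py; python3 pic.py 6
```

```text
9.4167 [0.49908639 0.22664545 0.13060434] tip [45.08279793 68.63656309] 114.60433865914891 Fx 0.054731487309970135 [-0.00307077  0.44025184 -1.97304377] [-0.00590555  0.02983357 -0.01379574] 0.021573225467196196
```

View pics/s6.png

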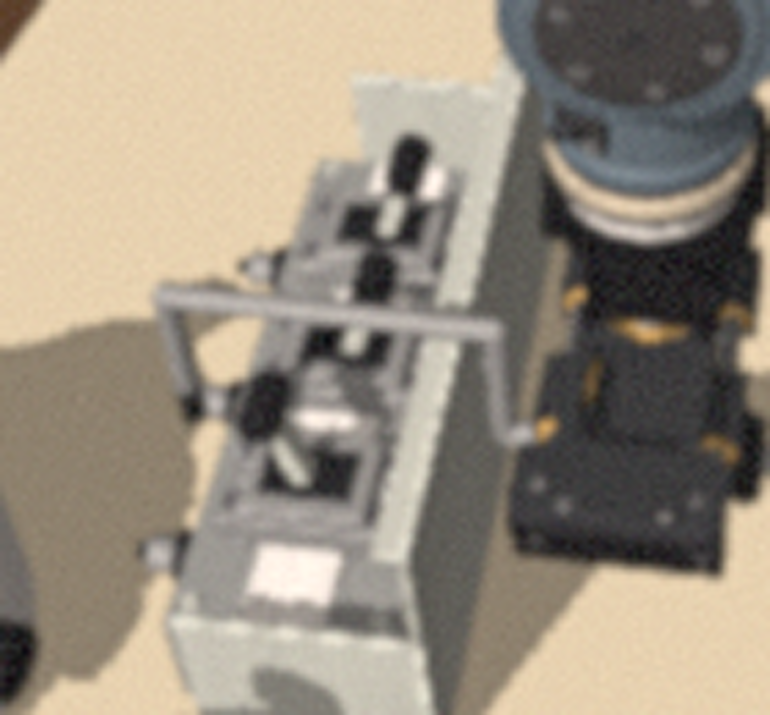

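step_arm --pt "2 0 -2" --pt "3 0 0" --pt "3 0 0" --pt "2 0 0" --pt "2 0 0" --pt "1 0 0" --pt "1 0 0" --pt "1 0 0" --pt "1 0 0" --pt "1 0 0" --pt "2 0 0" --pt "2 0 0" --pt "2 0 0" --pt "2 0 0" --pt "0 0 0" --pt "0 0 0" --twist '[0, 0, 0, 0, 0, 0, 0, 0, 0, 0, 0, 0, 0, 0, 0, 0]'

```text
time: 10.8
position: [0.475, 0.2235, 0.1331]
tool_rot: [-0.066, 0.998, 0.0, 0.001]
ft_force: [3.8, 1.5, -0.1]
grip_width: 0.0216
```

```bash
python3 st.py; python3 pic.py 7
```

```text
10.8 [0.47495408 0.22348715 0.13307643] tip [20.74472221 68.67253397] 117.0764295373684 Fx 3.9922360397809977 [ 3.83464753  1.45353665 -0.10000475] [ 0.06208157 -0.79973457 -0.02622021] 0.02160607988928577
```

View pics/s7.png

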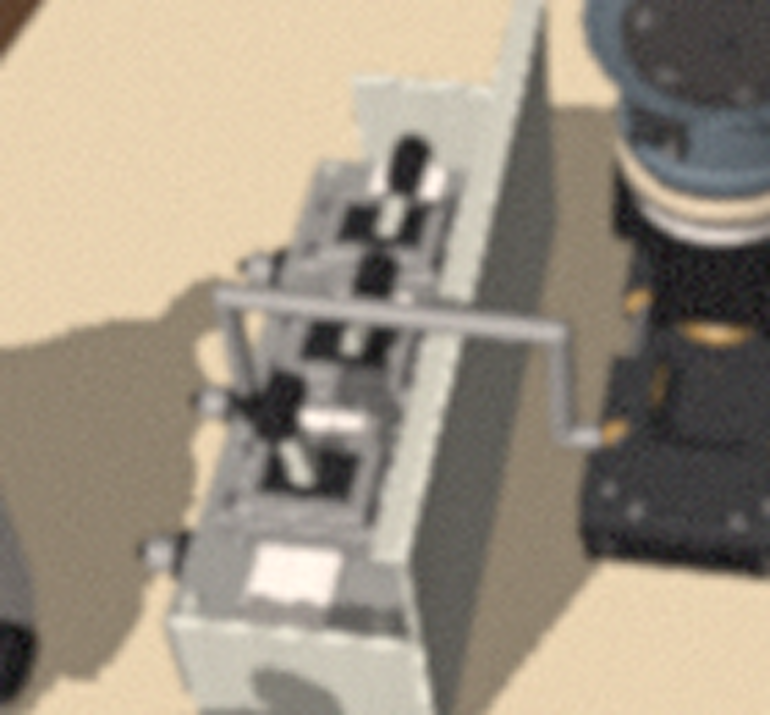

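step_arm --pt "1 0 0" --pt "2 0 0" --pt "2 0 0" --pt "2 0 0" --pt "2 0 0" --pt "2 0 0" --pt "2 0 0" --pt "2 0 0" --pt "1 0 0" --pt "1 0 0" --pt "0 0 0" --pt "0 0 0" --twist '[0, 0, 0, 0, 0, 0, 0, 0, 0, 0, 0, 0]'

```text
time: 11.85
position: [0.4565, 0.221, 0.1323]
tool_rot: [-0.066, 0.998, -0.0, -0.001]
ft_force: [2.6, 0.6, 0.1]
grip_width: 0.0218
```

```bash
python3 st.py; python3 pic.py 8
```

```text
11.85 [0.45654935 0.22098277 0.13233722] tip [ 2.17051416 68.60513211] 116.33721617438701 Fx 2.61510561811249 [2.56418682 0.55698618 0.08968896] [ 0.13186044 -0.57857024  0.02015438] 0.021809630513941396
```

View pics/s8.png

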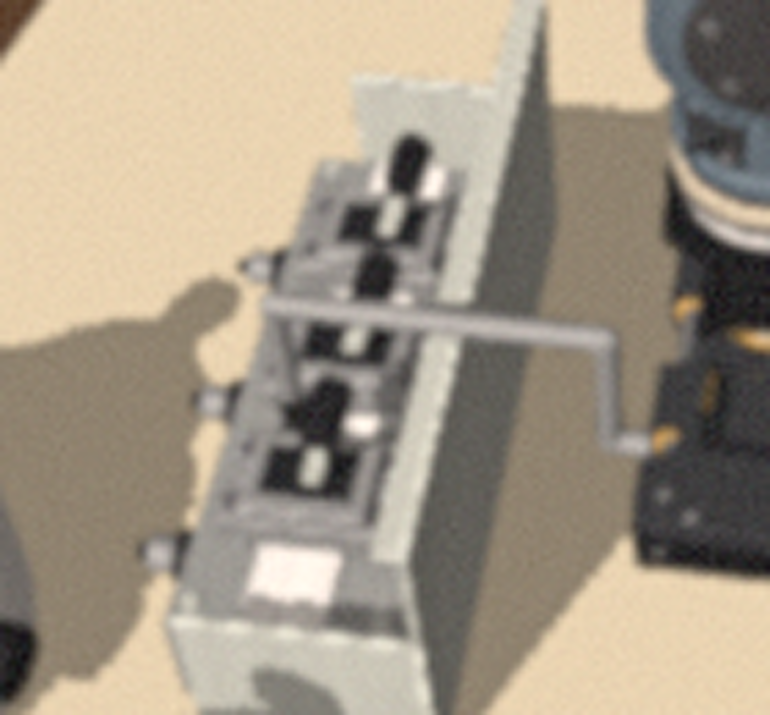

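step_arm --pt "1 0 0" --pt "1 0 0" --pt "1 0 0" --pt "0 0 0" --pt "0 0 0" --twist '[0, 0, 0, 0, 0]'

```text
time: 12.32
position: [0.4537, 0.2206, 0.1324]
tool_rot: [-0.066, 0.998, -0.0, -0.001]
ft_force: [1.7, 0.5, -0.6]
grip_width: 0.0216
```

```bash
python3 st.py
```

```text
12.3167 [0.45368547 0.2205928  0.1323999 ] tip [-0.7197822  68.59436638] 116.39990155128007 Fx 1.7914134621199098 [ 1.73518725  0.54279633 -0.64482054] [ 0.04022369 -0.47517008 -0.05835394] 0.0215631215300501
```

step_arm --pt "1 0 0" --pt "0 0 0" --pt "0 0 0" --twist '[0, 0, 0]'

```text
time: 12.57
position: [0.4529, 0.2205, 0.1325]
tool_rot: [-0.066, 0.998, -0.0, -0.0]
ft_force: [2.7, 0.1, -1.7]
grip_width: 0.0219
```

```bash
python3 st.py
```

```text
12.5667 [0.45292792 0.22052391 0.13246649] tip [-1.47982054 68.62548612] 116.46648724872873 Fx 2.7285672731263255 [ 2.7331849   0.14493491 -1.74344899] [ 0.13687948 -0.41865544 -0.01977145] 0.021875299503513412
```

Continuing 1 mm at a time.

step_arm --pt "1 0 0" --pt "0 0 0" --pt "0 0 0" --twist '[0, 0, 0]'

```text
time: 12.82
position: [0.4526, 0.2205, 0.1326]
tool_rot: [-0.066, 0.998, 0.0, 0.0]
ft_force: [3.5, 0.6, -2.5]
grip_width: 0.0215
```

step_arm --pt "1 0 0" --pt "0 0 0" --pt "0 0 0" --twist '[0, 0, 0]'

```text
time: 13.07
position: [0.4524, 0.2205, 0.1327]
tool_rot: [-0.065, 0.998, 0.0, 0.001]
ft_force: [4.7, 1.2, -2.5]
grip_width: 0.0217
```

```bash
python3 st.py
```

```text
13.0667 [0.45237992 0.22049122 0.13273556] tip [-2.02736359 68.66500218] 116.73555639377008 Fx 4.811275699280835 [ 4.6999429   1.1580917  -2.45357324] [ 0.13969921 -0.68950461  0.02346228] 0.02169537972438365
```

step_arm --pt "1 0 0" --pt "1 0 0" --pt "1 0 0" --pt "0 0 0" --pt "0 0 0" --twist '[0, 0, 0, 0, 0]'

```text
time: 13.48
position: [0.4521, 0.2205, 0.1331]
tool_rot: [-0.065, 0.998, 0.001, 0.004]
ft_force: [9.8, 1.8, -4.6]
grip_width: 0.0218
```

```bash
python3 st.py
```

```text
13.4833 [0.45205946 0.22050326 0.1330981 ] tip [-2.3434739  68.71899265] 117.09809547832765 Fx 9.982561503881872 [ 9.83093073  1.80330339 -4.64455168] [ 0.15826623 -1.06043006  0.04256928] 0.021796387583482624
```

step_arm --pt "0 0 0" --pt "0 0 0" --twist '[0, 0]'

```text
time: 13.65
position: [0.4521, 0.2205, 0.1331]
tool_rot: [-0.065, 0.998, 0.001, 0.004]
ft_force: [10.2, 1.9, -5.7]
grip_width: 0.0217
```

step_arm --pt "0 0 0" --pt "0 0 0" --twist '[0, 0]'

```text
time: 13.82
position: [0.4521, 0.2205, 0.1331]
tool_rot: [-0.065, 0.998, 0.001, 0.004]
ft_force: [10.0, 0.8, -4.1]
grip_width: 0.0219
```

step_arm --pt "0 0 0" --pt "0 0 0" --pt "0 0 0" --twist '[0, 0, 0]'

```text
time: 14.07
position: [0.4521, 0.2205, 0.1331]
tool_rot: [-0.065, 0.998, 0.001, 0.004]
ft_force: [8.8, 0.5, -4.6]
grip_width: 0.0217
```

```bash
python3 st.py; python3 pic.py 9
```

```text
14.0667 [0.45206342 0.22050332 0.13308729] tip [-2.33953908 68.71852486] 117.08729004375317 Fx 8.784640930904768 [ 8.78968584  0.54081225 -4.57052177] [ 0.20329125 -1.0521029   0.057251  ] 0.02171436520721976
```

View pics/s9.png

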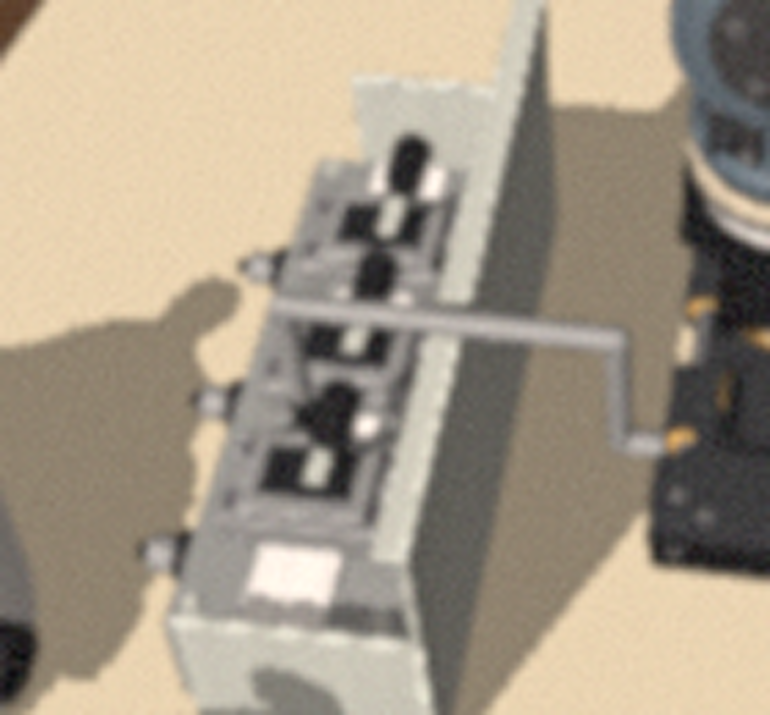

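step_arm --pt "0.3 0 0" --pt "0 0 0" --pt "0 0 0" --twist '[0, 0, 0]'

```text
time: 14.37
position: [0.4521, 0.2205, 0.1331]
tool_rot: [-0.065, 0.998, 0.001, 0.004]
ft_force: [10.6, 1.9, -4.9]
grip_width: 0.0215
```

step_arm --pt "0 0 0" --pt "0 0 0" --pt "0 0 0" --pt "0 0 0" --twist '[0, 0, 0, 0]'

```text
time: 14.7
position: [0.4521, 0.2205, 0.1331]
tool_rot: [-0.065, 0.998, 0.001, 0.004]
ft_force: [11.1, 1.9, -5.1]
grip_width: 0.0213
```

```bash
python3 st.py
```

```text
14.7 [0.45206857 0.22049449 0.13312116] tip [-2.335596   68.70910359] 117.12115571234838 Fx 11.304722189087304 [11.14876529  1.92311598 -5.11323564] [ 0.16627256 -1.0770228   0.02681041] 0.021251215307780985
```

step_arm --pt "-2 0 0" --pt "-3 0 0" --pt "-4 0 0" --pt "-5 0 0" --pt "-5 0 0" --pt "-4 0 0" --pt "0 0 0" --pt "0 0 0" --pt "0 0 0" --twist '[0, 0, 0, 0, 0, 0, 0, 0, 0]'

```text
time: 15.45
position: [0.4702, 0.2228, 0.1324]
tool_rot: [-0.066, 0.998, -0.0, -0.001]
ft_force: [-0.0, -0.0, -1.9]
grip_width: 0.0216
```

```bash
python3 st.py; python3 pic.py 10
```

```text
15.45 [0.47024537 0.22281252 0.13240037] tip [15.98820338 68.62167863] 116.40036632872719 Fx -0.02724059304933837 [-0.02401613 -0.02615319 -1.92318397] [0.01510893 0.05460605 0.00245661] 0.021629302798979226
```

View pics/s10.png

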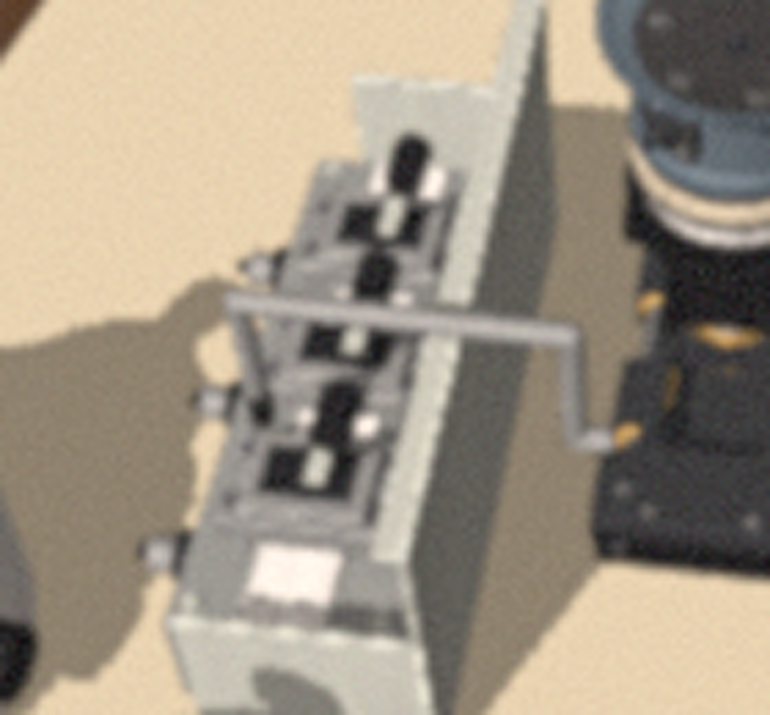

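step_arm --pt "0 0 -5" --pt "0 0 -15" --pt "0 0 -25" --pt "0 0 -30" --pt "0 0 -30" --pt "0 0 -25" --pt "0 0 -10" --pt "0 0 0" --pt "0 0 0" --twist '[0, 0, 0, 0, 0, 0, 0, 0, 0]'

```text
time: 16.25
position: [0.4702, 0.2228, 0.2722]
tool_rot: [-0.066, 0.998, -0.0, -0.0]
ft_force: [-0.2, 0.3, -2.0]
grip_width: 0.0215
```

```bash
python3 - <<'E'
from h import *
from rig import robot
o=robot.get_obs();y=toolyaw(o["tool_rot"]);print(o["time"],o["position"],"twist",np.degrees(y-(-np.pi+.0455)))
print(slides(o["position"],y,[[.454,-.308,.2489]]))
E
```

```text
16.25 [0.47016435 0.22276745 0.27224723] twist 4.9105023941201384
[array([  85.5, -524.1,   23.3])]
```

step_arm --pt "0 -10 0" --pt "1.5 -20 0" --pt "6 -34 0" --pt "6 -34 0" --pt "6 -34 0" --pt "6 -34 0" --pt "6 -34 0" --pt "6 -34 0" --pt "6 -34 0" --pt "6 -34 0" --pt "6 -34 0" --pt "6 -34 0" --pt "6 -34 0" --pt "6 -34 0" --pt "6 -34 0" --pt "6 -34 0" --pt "0 -13 0" --pt "0 -5 0" --pt "0 0 0" --pt "0 0 0" --twist '[0, 0, 0, 0, 0, 0, 0, 0, 0, 0, 0, 0, 0, 0, 0, 0, 0, 0, 2.5, 2.4]'

```text
time: 17.92
position: [0.4534, -0.3066, 0.2707]
tool_rot: [-0.022, 1.0, 0.002, -0.002]
ft_force: [0.9, 1.3, -1.5]
grip_width: 0.0215
```

step_arm --pt "0 0 0" --pt "0 0 0" --pt "0 0 0" --twist '[0, 0, 0]'

```text
time: 18.17
position: [0.4543, -0.3066, 0.2719]
tool_rot: [-0.024, 1.0, 0.001, -0.001]
ft_force: [-1.2, -0.3, -2.3]
grip_width: 0.0218
```

```bash
python3 - <<'E'
from h import *
from rig import robot
o=robot.get_obs();y=toolyaw(o["tool_rot"]);print(o["time"],o["position"],"twist",np.degrees(y-(-np.pi+.0455)))
print(slides(o["position"],y,[[.454,-.308,.2489]]))
s=robot.camera("side");crop(s["color"],200,60,345,200,5,"pics/s11.png");np.savez("s11.npz",**s)
t=robot.camera("top");crop(t["color"],270,140,400,260,6,"pics/t11.png");np.savez("t11.npz",**t)
E
```

```text
18.1667 [ 0.45425413 -0.30660036  0.27191017] twist 0.11938554060493847
[array([ 0.3, -1.4, 23. ])]
```

View pics/s11.png

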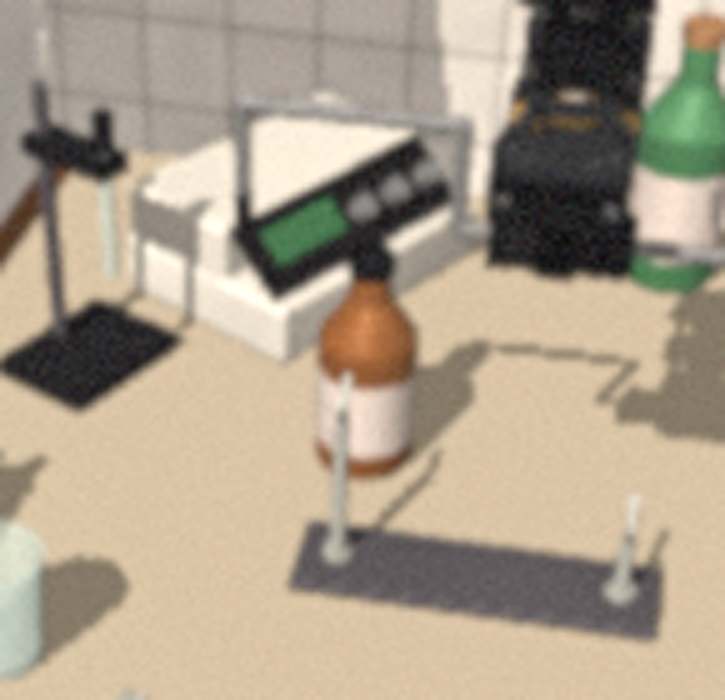

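View pics/t11.png

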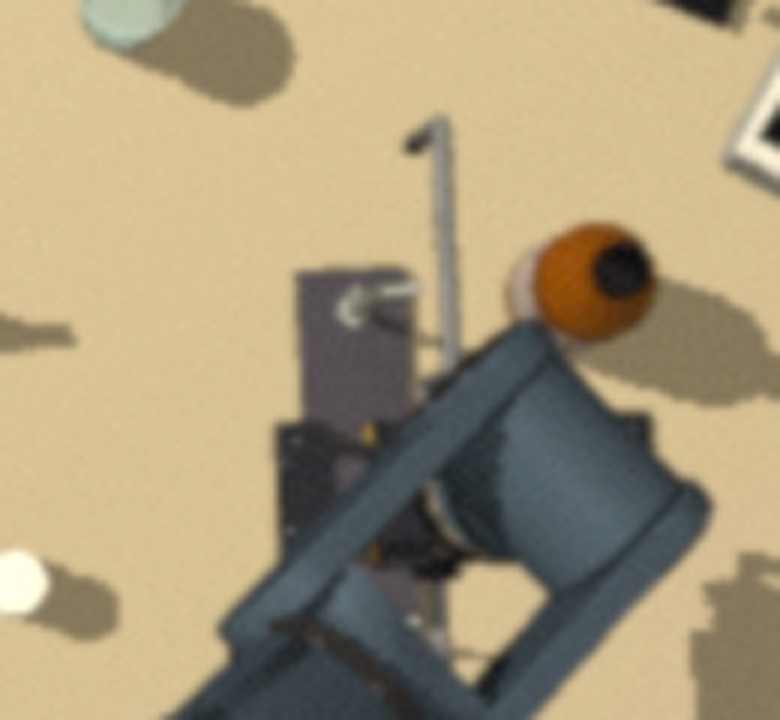

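```bash
python3 - <<'E'
from rodfit import *
s=np.load("s11.npz");t=np.load("t11.npz")
S=lambda u,v:(200+u/5-.4,60+v/5-.4);TT=lambda u,v:(270+u/6-.4,140+v/6-.4)
c=[(s,(195,0,65),S(243,108)),(s,(65,0,65),S(465,127)),(s,(195,0,-15),S(243,222)),(s,(65,0,0),S(465,232)),(s,(-95,0,0),S(723,257)),(t,(200,0,65),TT(438,116)),(t,(110,0,65),TT(447,295)),(t,(195,0,-15),TT(409,149))]
p,r=rodfit(c,np.array([.448,-.307,.2715,.0456,0,0]));print(p,np.round(r,1))
E
```

```text
[ 4.47539910e-01 -3.07496737e-01  2.70158379e-01  5.02803125e-02
 -6.84243597e-04 -3.65115654e-04] [[-0.1 -0.8]
 [ 0.1 -0.1]
 [ 0.1  1.2]
 [-1.5 -0.6]
 [ 1.6  0.4]
 [-0.1  0.2]
 [-0.2 -0.8]
 [ 0.4  0.3]]
```

step_arm --pt "0 -1.4 8" --pt "0 0 20" --pt "0 0 25" --pt "0 0 25" --pt "0 0 25" --pt "0 0 25" --pt "0 0 20" --pt "0 0 15" --pt "0 0 8" --pt "0 0 5" --pt "0 0 4" --pt "0 0 0" --pt "0 0 0" --pt "0 0 0" --twist '[0.1, 0, 0, 0, 0, 0, 0, 0, 0, 0, 0, 0, 0, 0]'

```text
time: 19.43
position: [0.4551, -0.3097, 0.0934]
tool_rot: [-0.022, 1.0, -0.001, 0.001]
ft_force: [-0.3, -0.1, -2.1]
grip_width: 0.0216
```

```bash
python3 - <<'E'
from h import *
from rig import robot
o=robot.get_obs();y=toolyaw(o["tool_rot"]);print(o["time"],o["position"],"twist",np.degrees(y-(-np.pi+.0455)),o["ft_force"])
print(slides(o["position"],y,[[.454,-.308,.0705]]))
s=robot.camera("side");crop(s["color"],220,90,345,200,6,"pics/s12.png")
E
```

```text
19.4333 [ 0.45510676 -0.3096695   0.09343951] twist -0.08776535484541402 [-0.28439274 -0.09228788 -2.11800514]
[array([ 1. ,  1.7, 22.9])]
```

View pics/s12.png

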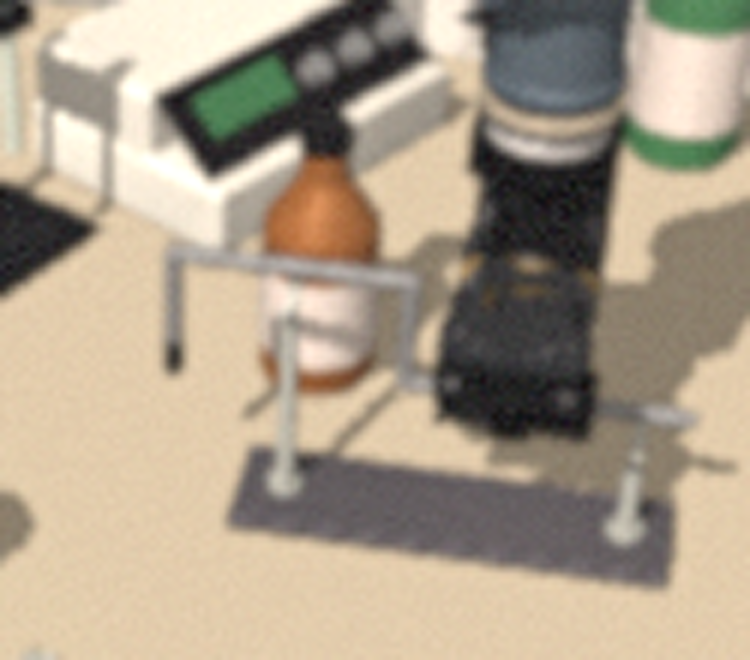

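step_arm --pt "0.5 1 2" --pt "0.5 0.7 4" --pt "0 0 4" --pt "0 0 4" --pt "0 0 4" --pt "0 0 2" --pt "0 0 2" --pt "0 0 0" --pt "0 0 0" --twist '[0, 0, 0, 0, 0, 0, 0, 0, 0]'

```text
time: 20.23
position: [0.4538, -0.3082, 0.0706]
tool_rot: [-0.022, 1.0, -0.001, 0.0]
ft_force: [-0.5, -1.7, -2.6]
grip_width: 0.0216
```

```bash
python3 st.py
```

```text
20.2333 [ 0.4538023  -0.30815286  0.07056483] tip [ -69.99299194 -455.59376945] 54.56483439121169 Fx -0.680932915512085 [-0.46453183 -1.67959338 -2.64518925] [-0.24284881  0.02324154  0.01120741] 0.021649620760848975
```

step_arm --pt "0 0 0" --pt "0 0 0" --pt "0 0 0" --pt "0 0 0" --pt "0 0 0" --pt "0 0 0" --pt "0 0 0" --pt "0 0 0" --twist '[0, 0, 0, 0, 0, 0, 0, 0]' --jaw 26

```text
time: 20.9
position: [0.4535, -0.3075, 0.0706]
tool_rot: [-0.022, 1.0, 0.0, 0.0]
ft_force: [-0.1, 0.1, 0.2]
grip_width: 0.0258
```

step_arm --pt "0 0 0" --pt "0 0 0" --pt "0 0 0" --pt "0 0 0" --pt "0 0 0" --pt "0 0 0" --pt "0 0 0" --pt "0 0 0" --pt "0 0 0" --pt "0 0 0" --twist '[0, 0, 0, 0, 0, 0, 0, 0, 0, 0]' --jaw 80

```text
time: 21.73
position: [0.4535, -0.3075, 0.0706]
tool_rot: [-0.022, 1.0, -0.0, 0.0]
ft_force: [-0.4, -0.1, 0.4]
grip_width: 0.0785
```

```bash
python3 st.py;python3 - <<'E'
from h import *
from rig import robot
s=robot.camera("side");crop(s["color"],220,90,345,200,6,"pics/s13.png")
E
```

```text
21.7333 [ 0.45354922 -0.30754119  0.07055887] tip [ -70.16361393 -454.95417665] 54.55887176968214 Fx -0.38335364530010757 [-0.36754448 -0.14468786  0.42085569] [ 0.02896181 -0.05124088 -0.01248401] 0.07854620929006902
```

View pics/s13.png

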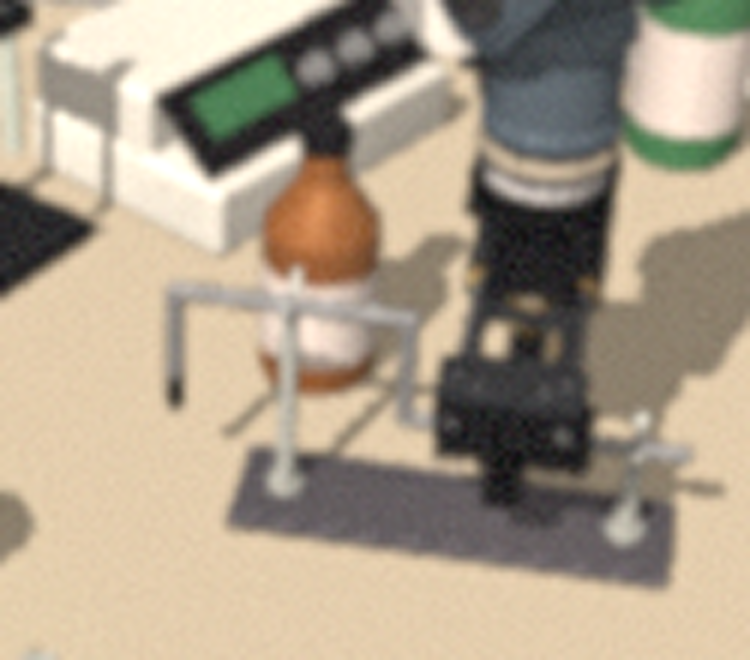

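Rod lies in both forks and the fingers are clear. I'm retreating straight up.

step_arm --pt "0 0 -8" --pt "0 0 -15" --pt "0 0 -25" --pt "0 0 -30" --pt "0 0 -30" --pt "0 0 -30" --pt "0 0 -30" --pt "0 0 -20" --pt "0 0 -10" --pt "0 0 0" --pt "0 0 0" --twist '[0, 0, 0, 0, 0, 0, 0, 0, 0, 0, 0]'

```text
time: 22.7
position: [0.4532, -0.3072, 0.2684]
tool_rot: [-0.022, 1.0, 0.0, -0.0]
ft_force: [-0.2, 0.3, 0.1]
grip_width: 0.0799
```

```bash
python3 st.py;python3 - <<'E'
from rodfit import *
from rig import robot
s=robot.camera("side");crop(s["color"],235,100,345,200,6,"pics/s14.png");cv2.imwrite("pics/s14f.png",cv2.convertScaleAbs(s["color"],alpha=1.5))
s0=np.load("side0.npz")["color"].astype(int);d=np.abs(s["color"].astype(int)-s0).max(2)
print("rod-region diff",d[120:190,240:340].mean(), "lev", d[200:320,180:210].mean())
E
```

```text
22.7 [ 0.45322126 -0.30724061  0.26844028] tip [ -70.44928987 -454.61316368] 252.44028421638626 Fx -0.17366613174513865 [-0.21318814  0.28710892  0.13503479] [-0.00826549  0.03674509 -0.00583281] 0.0798714368010217
rod-region diff 13.168714285714286 lev 14.3125
```

View pics/s14.png

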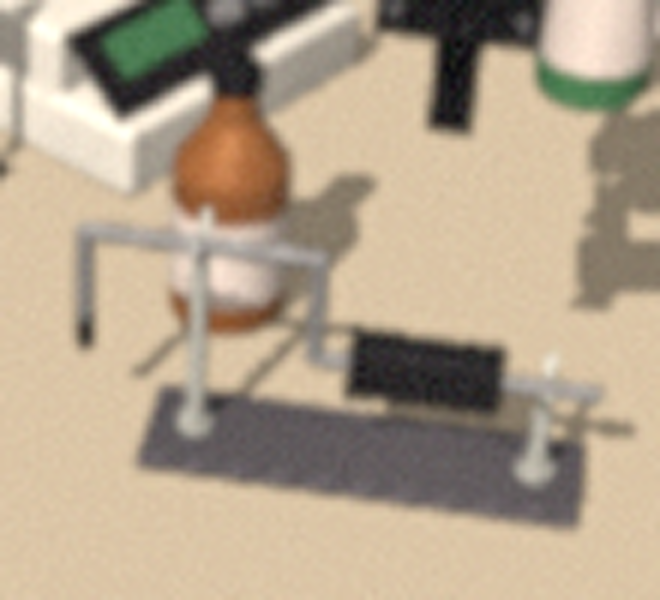

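View pics/s14f.png

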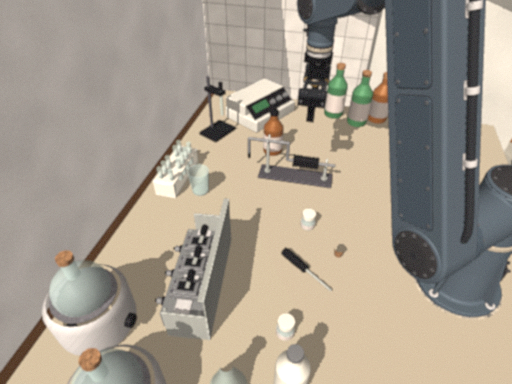

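```bash
python3 -c "
from rig import robot
print(robot.hand_in())"
```

```text
the job is handed in; nothing more can be done
None
```

I drew the on lever (the leftmost switch, unit y = +68) home with the rod, seated it on its stop and laid the rod back in both forks. The job was handed in at about 22.8 s of the 51 s; no verdict is reported.

- **Seating force:** with the lever on its stop I held it for about 1.2 s. The wrist force along the pull read about 8.8 to 11.3 N (10.0, 10.2, 10.0 and 8.8, then 10.6 and 11.1 after a 0.3 mm trim). With the vertical part added, my estimate is at most 12 N. These are single readings with about 0.5 N of noise, and I have no direct reading of the contact force. The arm moved no further while the force rose, at the hook position expected for home within 1 mm.
- **Levers:** after I backed the hook off, lever 1 stood parallel to the other two in the side view. The other two looked unmoved. I judged the lever angles by eye, not by measurement.
- **Rod:** in the last side picture it lies in both forks at the same pixels as at the start, with the hook hanging down. I did not refit its pose after release.
- **Clearances:** the wrist force was near zero when the rod was clear of the lever, so I saw no sign of a knock on the guard. The glassware looked unmoved, and the open gripper was about 0.2 m above the rod at the end.

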